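# Set the sight-glass cell in the light gauge

### The arm

A 7-joint arm with a two-finger parallel gripper is mounted at the origin on the work surface. World frame = base frame: x ahead of the robot, y to its left, z up, the work surface at z = 0. Lengths are in m, angles in degrees, forces in N, time in s.
With the tool pointing down it reaches from about 0.425 to 0.875 m from the base axis. Payload 4.7 kg.
Tool frame: the origin (TCP) lies at the very end of the fingers, on their centre line; the grasp point (between the pads) lies 19 mm behind it; y points along the fingers, z is the direction in which the jaws open and shut, and the axes are right-handed (so a half turn about y gives the same grasp; the last joint's range is limited). The gripper opens to 87 mm and grips with 3 to 60 N. Pads are 19 mm wide; open, the fingers measure 117 mm over their backs; the gripper's body (75 mm by 190 mm) begins 51 mm behind the grasp point.
Start: joints at [-69.723, 18.392, -4.016, 83.108, 1.295, 78.541, -3.26], TCP at [0.217, 0.613, 0.223] pointing down, gripper open.
Joint ranges: [-163.93, 163.93], [-17.29, 119.83], [-79.2, 71.16], [3.27, 140.29], [-89.18, 269.18], [5.43, 117.66], [-154.24, 154.24]. Speed limits (degrees/s): [147.25, 147.25, 180, 180, 180, 180, 180].

### API

Orientations are given as [roll, pitch, yaw] about the fixed x, y, z axes, in that order (R = Rz(yaw) Ry(pitch) Rx(roll)).
In Python, from cell import env gives the robot as it stands.
- The arm moves only by the shell command python3 -m pendant 'ROWS' [FORCE]. ROWS is JSON, one flat list of numbers, 7 for each row, row after row: the shift along the world's x, y, z in units of 40 mm (1.0 is 40 mm), then the turn, a rotation vector about the world's x, y, z in units of 10 degrees (1.0 is 10 degrees), then the finger opening in mm, from 0 to 87. In form: [x, y, z, wx, wy, wz, jaw, x, y, z, wx, wy, wz, jaw, ...]. A call has 1 to 10 rows; each row shifts and turns the commanded pose from where the row before left it; what a row does not reach is not made up. A row lasts 1/8 s, in which the tool goes at most 62.5 mm and 10.7 degrees, less where a joint would pass 70% of its speed; a pose out of reach is approached as far as the arm can. A call is refused whole if a number of a shift passes 1 or a number of a turn 1, either way. A call with a gripper value outside its range is refused whole. The fingers move at their own pace and stop on an object; FORCE is the grip in N (left out, the last holds). Time passes only in rows, so rows that do not move let the fingers close. It gives the time, the measured TCP pose, the force and the opening at its end, in the units of the state.
- env.get_obs(): the state, without advancing time (a new reading comes with each control period).
- env.read_camera(name): name is "scene" or "top" or "wrist"; returns a dict with "image" (420x560x3 uint8, red, green, blue), "fx", "fy", "cx", "cy" (pixels), "cam_to_world" (4x4, takes a point from camera to world coordinates). Camera axes: x right, y up, looking along -z (the intrinsics and any distortion apply to the point x, -y, -z); pixel columns grow to the right and rows downward; lengths in m; the calibration is good to about 2 mm. A picture is of the moment at which its call begins. There is no depth.
- env.sign_off(): hands the job in, once; it reports no verdict.
The state is a dict: "time_s": time; "qpos": joint angles; "joint_velocities": joint speeds; "effort": joint torques, N m; "tool_pos": TCP position; "tool_rot": TCP orientation; "force": force on the tool from outside, world axes, zero at the start; "wrist_torque": the same for the moment, N m; "grip_width": finger opening in m.
Only numpy, scipy, OpenCV 4.12 (cv2) and the standard library are available. Lean on these libraries where they do the work, as an engineer would, in place of code of your own. Each camera call takes 0.05 s, during which the arm holds its last target.

### The job

Take the tall glass-windowed cell and set it down gently, standing upright in the middle of the round seat of the light gauge, turned so that its clear windows face the lamp and the sensor and the light can pass straight through. Leave the shorter windowed cell and the solid metal block where they are.

Things in the scene. Friction and masses are not known exactly. Their poses are not given: they have to be found in the camera images.
- cell: Tall loose dark metal cell, hollow, 32 mm thick (x), 48 wide (y), 95 high (z, up), about 0.3 kg. Its two broad faces (+x, -x) are clear glass windows, 32 mm wide, 15 to 62 mm above the foot; the narrow faces (+y, -y) are metal. The top 33 mm is a solid 32 x 48 block, good to grip across either way. Both ways round are alike. Origin: centre of the underside.
- seat (a point): Centre of the top of the flat round seat (84 mm across, 20 mm above the table) on the light gauge, a fixed grey plate 270 x 110 mm. Light runs along this x axis, 35 mm above the seat, as a black line marks: finned lamp with brass lens ring at -x, plain grey sensor box with black snout at +x, both 72 mm high over the table, a 149 mm gap between, seat midway. z is up.
- short_cell: The wrong cell, to be left alone: same 32 x 48 mm plan and glass windows but only 55 mm high, standing loose on the table. Origin: centre of its underside, z up.
- blank: A solid dark metal block without windows, to be left alone: 40 x 40 mm, 95 mm high, with a round brass plug 18 mm across in its top, standing loose on the table. Origin: centre of its underside, z up.
There are look-alikes about, which are no part of the job. What is shaped like the cell but brown is not meant.

How it is judged:
By the outcome, as a careful person would: the job done as asked, in the order asked, and still so for the second after the job is handed in, with the robot touching nothing.
It also fails if it takes over 32 s, if anything falls off the work surface, if the arm or the gripper's body presses on something with over 40 N, if the wrist force passes 120 N, or if a joint passes its speed limit or range.

## Working session

There is one attempt and no reset: what is moved stays moved. The work goes in short steps, Python scripts to look and compute and a shell command to move; the robot and the scene stay as the last step left them, time stands still between calls to the robot, and variables do not carry over. Pictures are saved under pics/ and viewed, and the job is handed in when it is done.

```bash
ls; mkdir -p pics
python3 - <<'E'
from cell import env
import cv2,json
o=env.get_obs();print({k:(o[k]) for k in('time_s','tool_pos','tool_rot','force','grip_width')})
for n in('scene','top','wrist'):
    r=env.read_camera(n);cv2.imwrite(f'pics/{n}0.png',r['image'][:,:,::-1])
    print(n,r['fx'],r['fy'],r['cx'],r['cy'],r['cam_to_world'],[k for k in r])
E
```

```text
pics
{'time_s': 0.0, 'tool_pos': array([0.21648882, 0.61230973, 0.2214489 ]), 'tool_rot': array([-9.01085655e+01, -6.22441481e-03, -1.94646061e+01]), 'force': array([-0.36152245,  0.09049308, -1.4218216 ]), 'grip_width': 0.0868936896037999}
scene 476.35338441338615 476.35338441338615 277.4201142454891 212.22749905371808 [[-0.57537399 -0.52030043  0.63105645  1.04491526]
 [ 0.81788778 -0.36798992  0.44231549  0.33747623]
 [ 0.00208548  0.77063018  0.63727919  0.58115679]
 [ 0.          0.          0.          1.        ]] ['image', 'fx', 'fy', 'cx', 'cy', 'cam_to_world']
top 472.6972886011018 472.6972886011018 278.70143345645346 205.7080428530849 [[ 2.47503990e-02  9.96698971e-01 -7.73212670e-02  4.84722157e-01]
 [-9.99693070e-01  2.47604412e-02 -8.28957498e-04 -1.63222833e-02]
 [ 1.08828760e-03  7.73180518e-02  9.97005885e-01  9.71620243e-01]
 [ 0.00000000e+00  0.00000000e+00  0.00000000e+00  1.00000000e+00]] ['image', 'fx', 'fy', 'cx', 'cy', 'cam_to_world']
wrist 347.41742384975595 347.41742384975595 276.3731982697622 207.32388346140374 [[ 0.33284907 -0.90637657 -0.26017882  0.14554171]
 [ 0.9429783   0.31938759  0.09372026  0.63760126]
 [-0.00184796 -0.27653768  0.9610013   0.38336155]
 [ 0.          0.          0.          1.        ]] ['image', 'fx', 'fy', 'cx', 'cy', 'cam_to_world']
```

View pics/scene0.png

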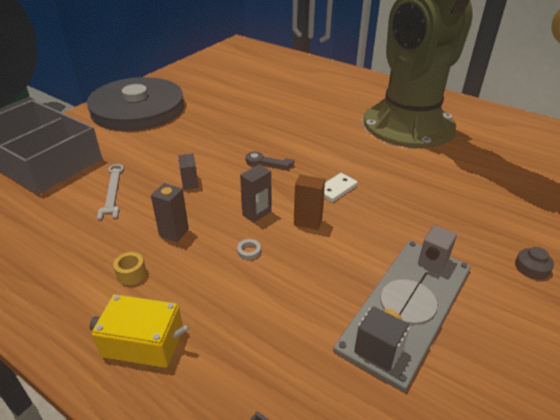

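View pics/top0.png

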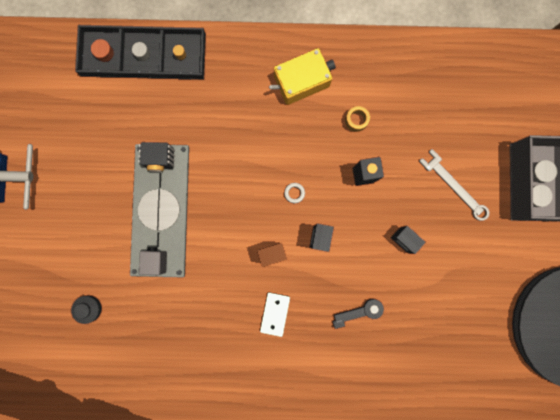

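View pics/wrist0.png

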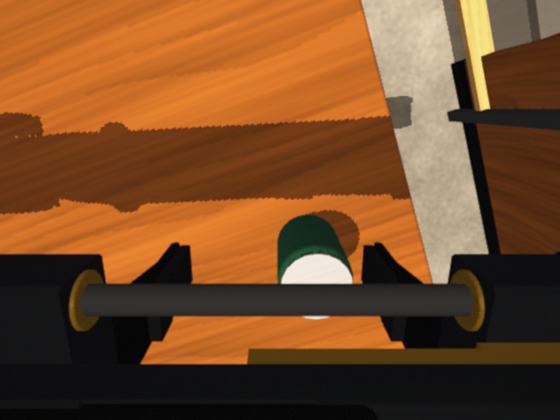

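Scene: tall cell at (257,193) with its window showing, brown look-alike at (310,203), blank at (171,212) with the brass plug, short cell at (188,172), gauge around (408,300). Top: cell (322,237), seat (159,210), lamp up at (155,157), sensor (152,262). The wrist view shows only a bottle and table. Next I'll segment the tops and the gauge.

```bash
cat > h.py <<'E'
import numpy as np,cv2
from cell import env
def ray(r,u,v):
    d=np.array([(u-r['cx'])/r['fx'],-(v-r['cy'])/r['fy'],-1.]);M=np.array(r['cam_to_world'])
    return M[:3,3],M[:3,:3]@d
def plane(r,u,v,z):
    o,d=ray(r,u,v);return o+d*(z-o[2])/d[2]
def proj(r,p):
    M=np.array(r['cam_to_world']);c=M[:3,:3].T@(np.array(p)-M[:3,3])
    return r['cx']+r['fx']*c[0]/-c[2], r['cy']-r['fy']*c[1]/-c[2]
E
python3 - <<'E'
from h import *
r=env.read_camera('top');im=r['image'][:,:,::-1]
a=cv2.resize(im[205:275,240:340],None,fx=8,fy=8,interpolation=cv2.INTER_CUBIC)
cv2.imwrite('pics/topcell.png',a)
a=cv2.resize(im[130:290,110:210],None,fx=3.7,fy=3.7,interpolation=cv2.INTER_CUBIC)
cv2.imwrite('pics/topgauge.png',a)
s=env.read_camera('scene');im=s['image'][:,:,::-1]
a=cv2.resize(im[140:250,140:350],None,fx=3.8,fy=3.8,interpolation=cv2.INTER_CUBIC)
cv2.imwrite('pics/scenecell.png',a)
E
```

```text
(no output)
```

View pics/topcell.png

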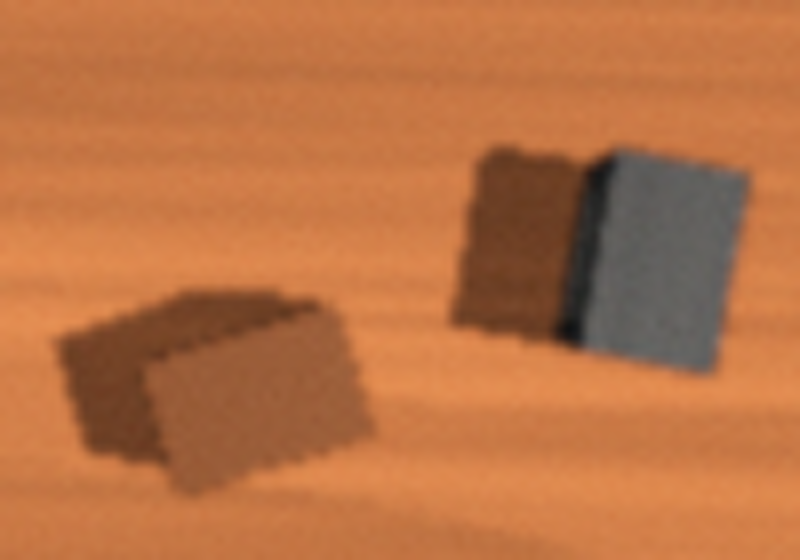

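View pics/topgauge.png

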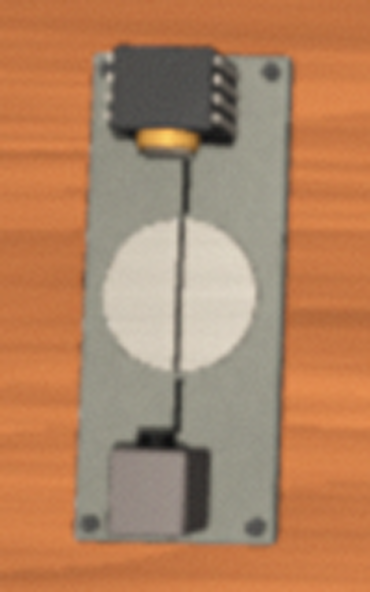

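View pics/scenecell.png

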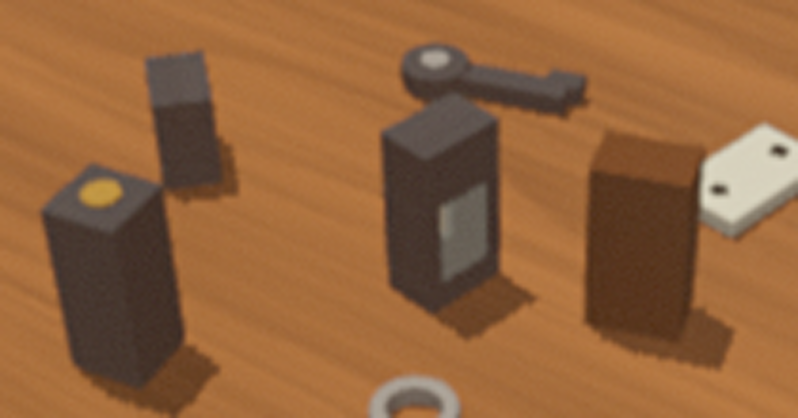

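The crops show the tall cell's top corners at about (615,148), (750,172), (717,373), (583,347) in the 8x crop. The seat disc is centred near (180,294) in the 3.7x crop, with the black line running down through it. Its windowed side faces the gauge in the scene view.

```bash
cat > m.py <<'E'
from h import *
r=env.read_camera('top');s=env.read_camera('scene')
im=r['image'].astype(int)
# cell top: grey-ish pixels
def rect(mask,z,name):
    c=max(cv2.findContours(mask.astype(np.uint8),cv2.RETR_EXTERNAL,cv2.CHAIN_APPROX_NONE)[0],key=cv2.contourArea).reshape(-1,2)
    P=np.array([plane(r,u,v,z)[:2] for u,v in c]);q=cv2.minAreaRect((P*1000).astype(np.float32));print(name,len(c),q)
    return q
sub=np.zeros(im.shape[:2],bool);sub[215:260,305:340]=1
R,G,B=im[...,0],im[...,1],im[...,2]
q=rect(sub&(abs(R-B)<25)&(R>55),.095,'celltop')
C=np.array([(615,148),(750,172),(717,373),(583,347)],float);C=(C+.5)/8-.5+[240,205]
P=np.array([plane(r,u,v,.095)[:2] for u,v in C]);print('hand',P.mean(0),np.linalg.norm(np.roll(P,-1,0)-P,axis=1))
e=P[1]-P[0]+P[2]-P[3];print('short-edge dir deg',np.degrees(np.arctan2(e[1],e[0])));e=P[3]-P[0]+P[2]-P[1];print('long',np.degrees(np.arctan2(e[1],e[0])))
# scene corners of the top, crop 3.8 off 140,140
S=np.array([(455,95),(497,122),(428,160),(383,132)],float);S=(S+.5)/3.8-.5+140
Q=np.array([plane(s,u,v,.095)[:2] for u,v in S]);print('scene',Q.mean(0),np.linalg.norm(np.roll(Q,-1,0)-Q,axis=1))
# seat
for cam,w,nm in((r,(slice(180,245),slice(130,190)),'top'),(s,(slice(270,335),slice(370,445)),'scene')):
    a=cam['image'];hsv=cv2.cvtColor(a,cv2.COLOR_RGB2HSV)
    m=np.zeros(a.shape[:2],np.uint8);thr=175 if nm=='top' else 150
    m[w]=(a[w].min(-1)>thr)
    m=cv2.morphologyEx(m,cv2.MORPH_CLOSE,np.ones((7,7),np.uint8))
    c=max(cv2.findContours(m,cv2.RETR_EXTERNAL,cv2.CHAIN_APPROX_NONE)[0],key=cv2.contourArea)
    el=cv2.fitEllipse(c);P=np.array([plane(cam,u,v,.02)[:2] for u,v in c.reshape(-1,2)])
    print(nm,'seat',el,cv2.minEnclosingCircle((P*1000).astype(np.float32)),plane(cam,*el[0],.02))
    # gauge long axis: black line on seat
    hull=cv2.erode(cv2.ellipse(np.zeros_like(m),el,1,-1),np.ones((5,5)))
    g=a.min(-1).astype(float);ys,xs=np.where((hull>0)&(g<thr-40));L=np.array([plane(cam,u,v,.02)[:2] for u,v in zip(xs,ys)])
    d=cv2.fitLine(L.astype(np.float32),cv2.DIST_HUBER,0,1e-4,1e-4).ravel();print(' line',len(xs),np.degrees(np.arctan2(d[1],d[0])),d)
# plate
m=np.zeros(im.shape[:2],bool);m[135:285,120:200]=1
m&=(R-B<35)
q=rect(m,.008,'plate')
E
python3 m.py
```

```text
celltop 75 ((496.2044372558594, -97.65817260742188), (30.397090911865234, 44.94498062133789), 80.30540466308594)
hand [ 0.49659851 -0.09870815] [0.03174762 0.04706878 0.03147153 0.04659829]
short-edge dir deg -99.09977889041204
long 171.7651666690343
scene [ 0.49632339 -0.09445661] [0.03041424 0.04357078 0.03111993 0.04494702]
top seat ((158.27511596679688, 209.3458251953125), (38.69146728515625, 39.60820007324219), 39.29423522949219) ((545.098388671875, 227.81190490722656), 40.902957916259766) [0.54513106 0.22716618 0.02      ]
 line 71 -0.13614057 [ 0.9999972  -0.0023761   0.55475324  0.22794627]
scene seat ((392.28033447265625, 302.7342529296875), (13.182206153869629, 28.27388572692871), 144.9635009765625) ((561.4013671875, 212.29588317871094), 26.31344223022461) [0.56419178 0.21195654 0.02      ]
 line 1 61.242077 [0.48110998 0.8766602  0.5720331  0.2278947 ]
plate 363 ((547.29638671875, 227.69921875), (272.333984375, 109.33936309814453), 0.5449029207229614)
```

```bash
python3 -m pendant '[0.7,-0.9,0,0,0,0.1,70, 0.7,-0.9,0,0,0,0.1,70, 0.7,-0.9,0,0,0,0.1,70, 0.7,-0.9,0,0,0,0.1,70, 0.7,-0.9,0,0,0,0.1,70, 0.7,-0.9,0,0,0,0.1,70, 0.7,-0.9,0,0,0,0.1,70, 0.7,-0.9,0,0,0,0.1,70, 0.7,-0.9,0,0,0,0.1,70, 0.7,-0.9,0,0,0,0.1,70]'
```

```text
time_s: 1.6
tool_pos: [0.4975, 0.2516, 0.2228]
tool_rot: [-90.0, -0.0, -9.4]
force: [0.5, 0.7, 0.6]
grip_width: 0.0703
```

Run:
```python
from h import *
s=env.read_camera('scene');a=s['image'];cv2.imwrite('pics/scene1.png',a[:,:,::-1])
r=env.read_camera('wrist');cv2.imwrite('pics/wrist1.png',r['image'][:,:,::-1])
o=env.get_obs();print(o['time_s'],o['tool_pos'],o['tool_rot'])
print(proj(r,(.545,.228,.02)),proj(r,(.496,-.0975,.095)))
```

```text
1.7 [0.50035418 0.24657243 0.22285766] [-90.1215706   -0.15747373  -9.99678973]
(np.float64(269.3768875655587), np.float64(220.0638038666795)) (np.float64(-95.43820433484217), np.float64(253.81076681794622))
```

View pics/wrist1.png

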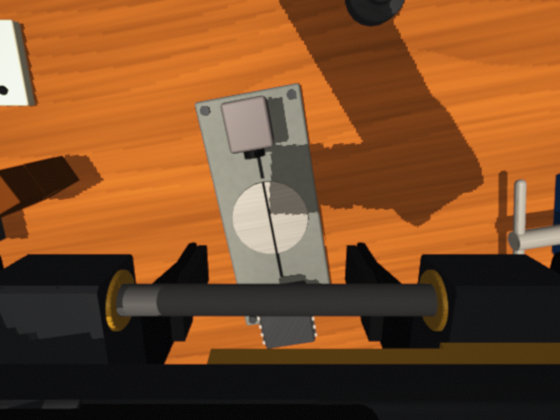

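Wrist view: the seat is about centred at (270,218), with edges at 233, 308, 181 and 255. The black line runs from (258,157) to (283,277), sensor at the top, lamp at the bottom.

Run:
```python
from h import *
r=env.read_camera('wrist')
print('seat',plane(r,270.5,218,.02))
for z in(.0105,.02):
    a,b=plane(r,258,157,z),plane(r,283,277,z);print(z,a,b,np.degrees(np.arctan2(*(b-a)[1::-1])))
# plate edges right (300,84)-(329,283), left (196,104)-(238,280)
for z in (0.008,0.012):
  for A,B in(((300,84),(329,283)),((196.5,104),(239,285)),((196.5,104),(300,84))):
    a,b=plane(r,*A,z),plane(r,*B,z);print(z,a,b,np.degrees(np.arctan2(*(b-a)[1::-1])))
g=r['image'][:,:,::-1];cv2.imwrite('pics/w1z.png',cv2.resize(g[75:285,180:350],None,fx=2.8,fy=2.8,interpolation=cv2.INTER_CUBIC))
```

```text
seat [0.54087267 0.2322133  0.02      ]
0.0105 [0.47369912 0.23051    0.0105    ] [0.61905533 0.23302699 0.0105    ] 0.992035428186403
0.02 [0.47248061 0.23125456 0.02      ] [0.61414421 0.2337076  0.02      ] 0.9920354281863918
0.008 [0.4081556  0.28663426 0.008     ] [0.63775772 0.28607307 0.008     ] -0.14004063569554948
0.008 [0.40890516 0.17769407 0.008     ] [0.62173477 0.17873435 0.008     ] 0.28005144146970207
0.008 [0.40890516 0.17769407 0.008     ] [0.4081556  0.28663426 0.008     ] 90.39421606858703
0.012 [0.40834237 0.28634934 0.012     ] [0.63550489 0.28579411 0.012     ] -0.14004063569556066
0.012 [0.40908397 0.17856667 0.012     ] [0.61965219 0.1795959  0.012     ] 0.2800514414697129
0.012 [0.40908397 0.17856667 0.012     ] [0.40834237 0.28634934 0.012     ] 90.394216068587
```

View pics/w1z.png

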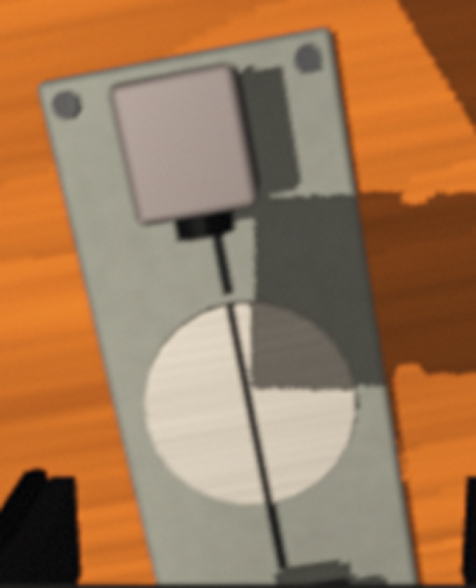

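Run:
```python
import cv2
a=cv2.imread('pics/scene0.png');cv2.imwrite('pics/s0z.png',cv2.resize(a[220:390,330:480],None,fx=3.5,fy=3.5,interpolation=cv2.INTER_CUBIC))
```

```text
(no output)
```

View pics/s0z.png

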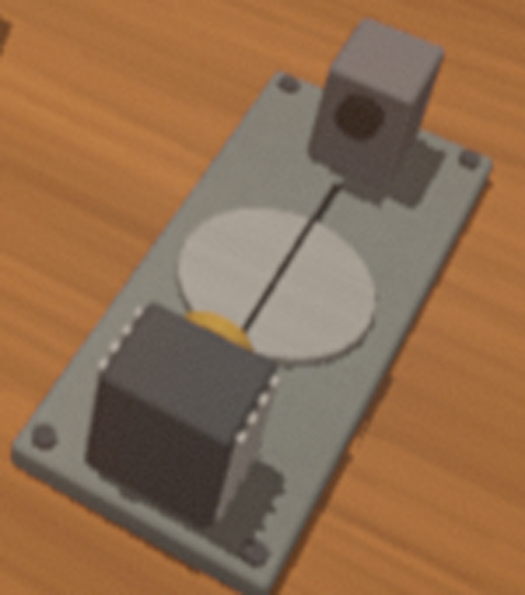

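```bash
python3 -m pendant '[0,-0.9,0,0,0,0.1,70, 0,-0.9,0,0,0,0,70, 0,-0.9,0,0,0,0,70, 0,-0.9,0,0,0,0,70, 0,-0.9,0,0,0,0,70, 0,-0.9,0,0,0,0,70, 0,-0.9,0,0,0,0,70, 0,-0.9,0,0,0,0,70, 0,-0.5,0,0,0,0,70, 0,0,0,0,0,0,70]'
python3 - <<'E'
from h import *
env.read_camera('top')
r=env.read_camera('wrist');cv2.imwrite('pics/wrist2.png',r['image'][:,:,::-1])
o=env.get_obs();print(o['time_s'],o['tool_pos'],o['tool_rot'])
print(proj(r,(.496,-.0975,.095)))
E
```

```text
time_s: 3.0
tool_pos: [0.4966, -0.0554, 0.2227]
tool_rot: [-90.0, -0.0, -8.6]
force: [1.0, 1.7, 0.2]
grip_width: 0.0698
3.1 [ 0.4967296  -0.05320109  0.22258507] [-8.99381086e+01  5.69040493e-03 -8.35364783e+00]
(np.float64(226.48782214709772), np.float64(204.88074148494547))
```

View pics/wrist2.png

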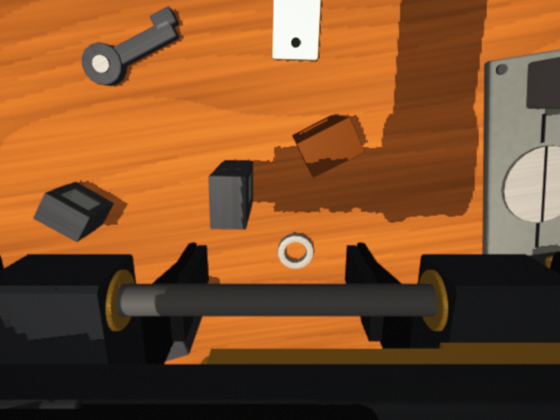

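Wrist view: the cell's top is around (209–248, 174–228), nearly aligned with the jaws; the predicted centre was (226,205). The brown block is clear at (329,145). I'll zoom for corners and evaluate the scene seat ellipse.

Run:
```python
import cv2
a=cv2.imread('pics/wrist2.png');cv2.imwrite('pics/w2z.png',cv2.resize(a[150:240,190:270],None,fx=6,fy=6,interpolation=cv2.INTER_CUBIC))
from h import *
s=env.read_camera('scene')
f=lambda x,y:((x+.5)/3.5-.5+330,(y+.5)/3.5-.5+220)
# visible rim points
pts=[(178,270),(200,225),(240,208),(290,212),(340,238),(368,270),(375,300),(355,338),(320,357),(285,361)]
P=np.array([plane(s,*f(*p),.02)[:2] for p in pts])
A=np.c_[2*P,np.ones(len(P))];x=np.linalg.lstsq(A,(P**2).sum(1),rcond=None)[0];print('scene seat',x[:2],np.sqrt(x[2]+x[0]**2+x[1]**2))
a,b=plane(s,*f(246,330),.02),plane(s,*f(310,228),.02);print(a,b,np.degrees(np.arctan2(*(a-b)[1::-1])))
```

```text
scene seat [0.54489861 0.22921559] 0.04195203211892378
[0.57712998 0.23004119 0.02      ] [0.50770646 0.22992303 0.02      ] 0.09751838906194059
```

View pics/w2z.png

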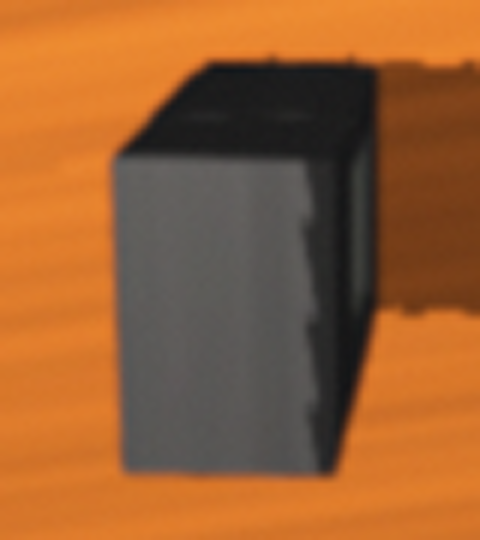

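Run:
```python
from h import *
r=env.read_camera('wrist');o=env.get_obs();print(o['tool_pos'],o['tool_rot'])
C=np.array([(117,157),(340,158),(333,474),(124,473)],float);C=(C+.5)/6-.5+[190,150]
P=np.array([plane(r,u,v,.095)[:2] for u,v in C]);print(P.mean(0),np.linalg.norm(np.roll(P,-1,0)-P,axis=1))
for e in(P[1]-P[0]+P[2]-P[3],P[3]-P[0]+P[2]-P[1]):print(np.degrees(np.arctan2(e[1],e[0])))
```

```text
[ 0.496778   -0.05314384  0.2225148 ] [-8.99653755e+01  7.53418632e-03 -8.30557612e+00]
[ 0.49435784 -0.09526582] [0.03137739 0.04715974 0.03071106 0.04711683]
81.42326239445029
-10.50582681709011
```

```bash
python3 -m pendant '[0,-0.55,0,0,0,0,70, 0,-0.55,0,0,0,0,70, 0,0,-0.8,0,0,0,65, 0,0,-0.8,0,0,0,65, 0,0,-0.8,0,0,0,65, 0,0,-0.7,0,0,0,65, 0,0,-0.5,0,0,0,65, 0,0,-0.36,0,0,0,65, 0,0,0,0,0,0,65, 0,0,0,0,0,0,65]' 25
python3 - <<'E'
from h import *
r=env.read_camera('wrist');cv2.imwrite('pics/wrist3.png',r['image'][:,:,::-1])
s=env.read_camera('scene');cv2.imwrite('pics/scene3.png',s['image'][:,:,::-1])
E
```

```text
time_s: 4.45
tool_pos: [0.4974, -0.099, 0.0649]
tool_rot: [-90.0, -0.1, -8.4]
force: [-1.2, -0.7, 0.9]
grip_width: 0.0649
```

View pics/wrist3.png

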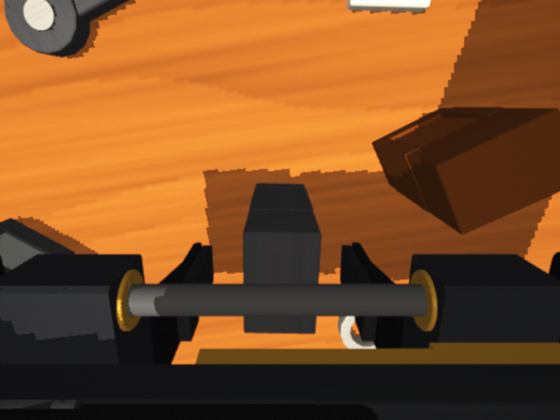

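View pics/scene3.png

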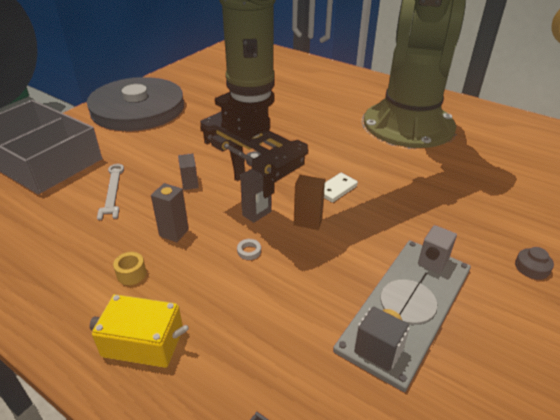

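The cell sits centred between the open fingers (wrist columns 243–320, fingers at 212 and 343). Closing.

```bash
python3 -m pendant '[0,0,0,0,0,0,20, 0,0,0,0,0,0,20, 0,0,0,0,0,0,20, 0,0,0,0,0,0,20, 0,0,0,0,0,0,20, 0,0,0,0,0,0,20]' 30
python3 - <<'E'
from h import *
r=env.read_camera('wrist');im=r['image'];cv2.imwrite('pics/w4z.png',cv2.resize(im[170:345,210:350,::-1],None,fx=3.4,fy=3.4,interpolation=cv2.INTER_CUBIC))
E
```

```text
time_s: 5.3
tool_pos: [0.4968, -0.099, 0.0642]
tool_rot: [-90.0, -0.0, -8.5]
force: [0.4, 0.9, 0.1]
grip_width: 0.0317
```

View pics/w4z.png

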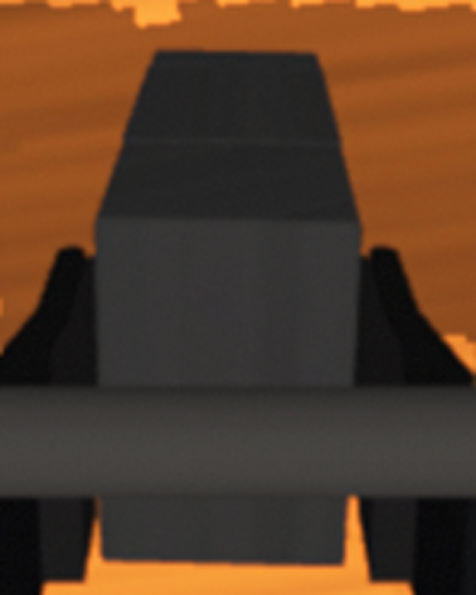

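Run:
```python
from h import *
r=env.read_camera('wrist');o=env.get_obs();print(o['tool_pos'],o['tool_rot'])
C=np.array([(97,218),(360,218),(343,564),(102,560)],float);C=(C+.5)/3.4-.5+[210,170]
P=np.array([plane(r,u,v,.095)[:2] for u,v in C]);print(P.mean(0),np.linalg.norm(np.roll(P,-1,0)-P,axis=1))
for e in(P[1]-P[0]+P[2]-P[3],P[3]-P[0]+P[2]-P[1]):print(np.degrees(np.arctan2(e[1],e[0])))
print(proj(r,np.array(o['tool_pos'])*[1,1,0]+[0,0,.095]), r['cam_to_world'][:3,3])
```

```text
[ 0.4967533  -0.09902462  0.06419962] [-8.99877639e+01 -7.83718631e-03 -8.45941282e+00]
[ 0.49369615 -0.09896974] [0.03102927 0.04753271 0.03110369 0.04693047]
81.00230701446408
-9.343022729350782
(np.float64(276.87811098822687), np.float64(293.0634227759891)) [ 0.42215187 -0.08820919  0.22599317]
```

```bash
python3 -m pendant '[0,0,0.4,0,0,0,20, 0,0,0.8,0,0,0,20, 0,0,0.9,0,0,0,20, 0,0,0.9,0,0,0,20, 0.1,0.4,0,0,0,-0.4,20, 0.2,0.8,0,0,0,-0.8,20, 0.2,0.8,0,0,0,-0.8,20, 0.2,0.8,0,0,0,-0.8,20, 0.1,0.8,0,0,0,-0.8,20, 0.1,0.8,0,0,0,-0.8,20]' 40
python3 -m pendant '[0.1,0.8,0,0,0,-0.8,20, 0.1,0.8,0,0,0,-0.8,20, 0.1,0.8,0,0,0,-0.8,20, 0,0.8,0,0,0,-0.8,20, 0,0.36,0,0,0,-0.55,20, 0,0,0,0,0,0,20, 0,0,0,0,0,0,20, 0,0,0,0,0,0,20]' 40
python3 - <<'E'
from h import *
for n in('wrist','scene','top'):
    r=env.read_camera(n);cv2.imwrite(f'pics/{n}5.png',r['image'][:,:,::-1])
o=env.get_obs();print(o['time_s'],o['tool_pos'],o['tool_rot'],o['qpos'])
E
```

```text
time_s: 6.65
tool_pos: [0.5324, 0.0774, 0.1846]
tool_rot: [-90.0, -0.0, -52.8]
force: [0.8, -0.3, -1.3]
grip_width: 0.0317
time_s: 7.65
tool_pos: [0.5449, 0.2177, 0.1844]
tool_rot: [-90.0, -0.0, -90.0]
force: [0.2, -0.4, -3.4]
grip_width: 0.0319
7.8 [0.54482088 0.2184318  0.18432365] [-8.99909479e+01 -3.37342753e-03 -9.00152654e+01] [-43.00476388  12.18956041  21.38724586  96.21213101  -4.62497207
  72.46169379 -20.67680954]
```

View pics/wrist5.png

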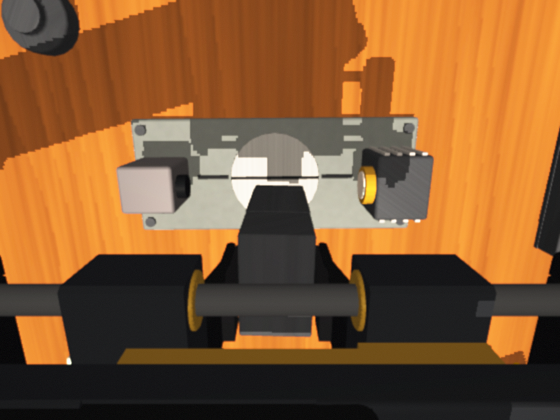

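View pics/scene5.png

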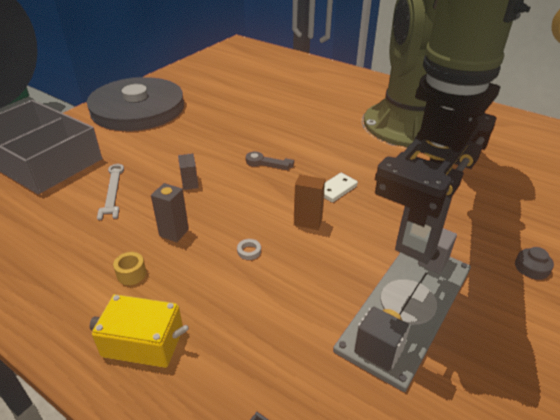

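View pics/top5.png

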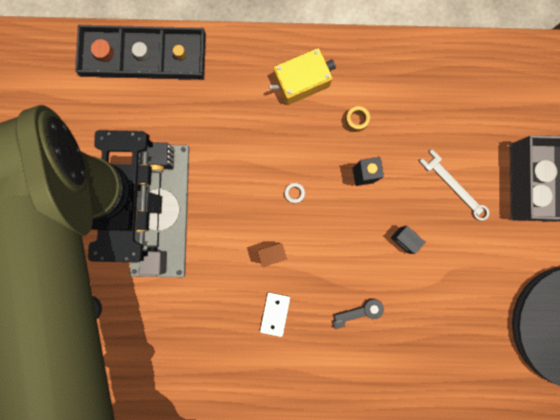

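Wrist view: the cell hangs upright; behind it the seat spans columns 231–319, top at row 133, and the line runs level from (198,178) to (352,177). Zooming to work out the offset from this one camera.

Run:
```python
import cv2
a=cv2.imread('pics/wrist5.png');cv2.imwrite('pics/w5z.png',cv2.resize(a[110:350,115:440],None,fx=2.4,fy=2.4,interpolation=cv2.INTER_CUBIC))
```

```text
(no output)
```

View pics/w5z.png

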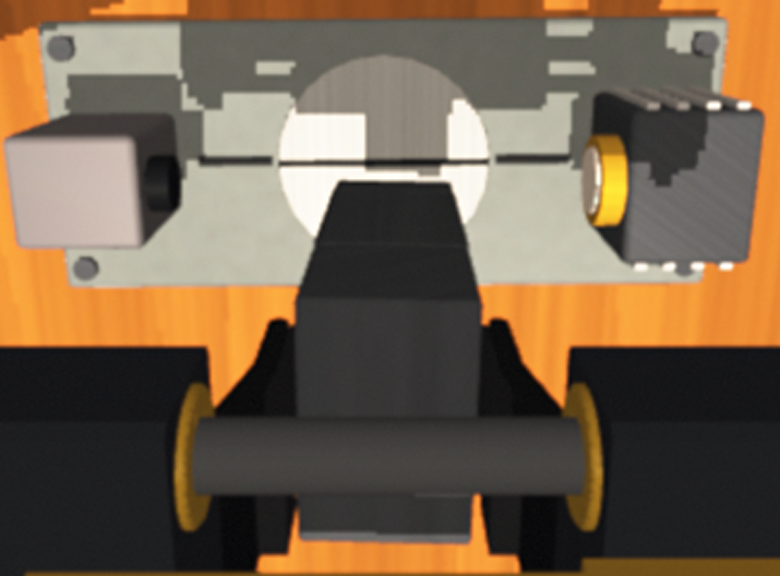

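Run:
```python
from h import *
r=env.read_camera('wrist');o=env.get_obs();print(o['time_s'],o['tool_pos'],o['tool_rot'])
f=lambda x,y:((x+.5)/2.4-.5+115,(y+.5)/2.4-.5+110)
P=np.array([plane(r,*f(*p),.02)[:2] for p in[(278,162),(489,162),(384,55),(313,88),(456,87),(286,204),(481,204)]])
A=np.c_[2*P,np.ones(len(P))];x=np.linalg.lstsq(A,(P**2).sum(1),rcond=None)[0];print('seat',x[:2],np.sqrt(x[2]+x[0]**2+x[1]**2))
a,b=plane(r,*f(279,162.5),.02),plane(r,*f(489,160.5),.02);print('line',a,b,np.degrees(np.arctan2(*(b-a)[1::-1])))
a,b=plane(r,*f(200,159),.01),plane(r,*f(568,158),.01);print('line',a,b,np.degrees(np.arctan2(*(b-a)[1::-1])))
a,b=plane(r,*f(40,25),.01),plane(r,*f(728,18),.01);print('edge',np.degrees(np.arctan2(*(b-a)[1::-1])))
z=.095+.1843-.0642
P=np.array([plane(r,*f(*p),z)[:2] for p in[(297,298),(480,303),(471,543),(299,538)]]);print('cell',P.mean(0),np.linalg.norm(np.roll(P,-1,0)-P,axis=1))
for e in(P[1]-P[0]+P[2]-P[3],P[3]-P[0]+P[2]-P[1]):print(np.degrees(np.arctan2(e[1],e[0])))
```

```text
7.85 [0.54477818 0.21865321 0.18427795] [-8.99928824e+01 -2.08883343e-03 -9.00017370e+01]
seat [0.54353889 0.22843923] 0.04206306884465828
line [0.50192105 0.22971553 0.02      ] [0.5853064  0.23054764 0.02      ] 0.5717457122819608
line [0.46832993 0.22918446 0.01      ] [0.61878005 0.22964549 0.01      ] 0.1755725361085118
edge 0.5770536475124937
cell [0.54512114 0.22140959] [0.03064161 0.04684258 0.03147718 0.04668772]
-1.7738365241979697
-90.76196891097322
```

```bash
python3 -m pendant '[-0.01,0.1,0,0,0,0.04,20, 0,0.1,-0.2,0,0,0,20, 0,0,-0.4,0,0,0,20, 0,0,-0.5,0,0,0,20, 0,0,-0.5,0,0,0,20, 0,0,-0.3,0,0,0,20, 0,0,-0.2,0,0,0,20, 0,0,-0.1,0,0,0,20, 0,0,0,0,0,0,20, 0,0,0,0,0,0,20]' 40
python3 - <<'E'
from h import *
for n in('wrist','scene'):
    r=env.read_camera(n);cv2.imwrite(f'pics/{n}6.png',r['image'][:,:,::-1])
    if n=='scene': a=r['image'][190:390,330:500,::-1];cv2.imwrite('pics/s6z.png',cv2.resize(a,None,fx=3,fy=3,interpolation=cv2.INTER_CUBIC))
o=env.get_obs();print(o['time_s'],o['tool_pos'],o['tool_rot'],o['force'])
E
```

```text
time_s: 9.1
tool_pos: [0.5447, 0.2275, 0.0968]
tool_rot: [-89.9, 0.0, -89.6]
force: [-0.2, -0.4, -3.5]
grip_width: 0.0319
9.2 [0.54465793 0.22741833 0.0967846 ] [-8.99411605e+01  2.89642056e-02 -8.95681617e+01] [-1.2168678  -0.21309459 -3.62083616]
```

View pics/s6z.png

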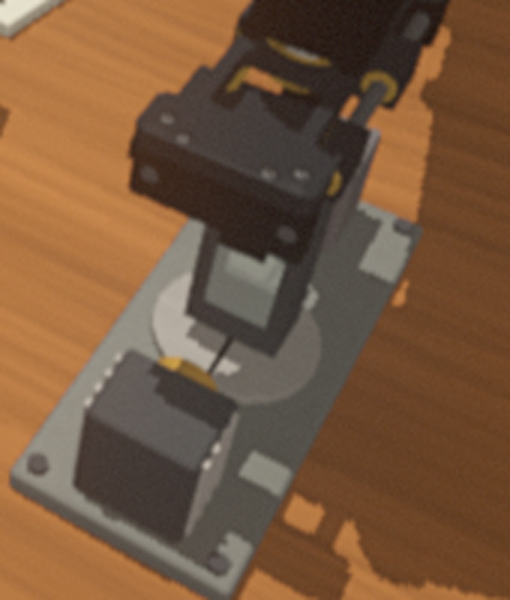

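View pics/wrist6.png

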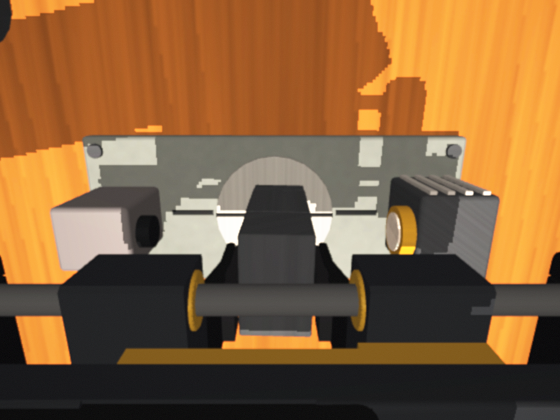

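The window faces the lamp; the cell's lamp-side bottom corners are at (187,315) and (275,355) in the scene crop. I'll check those against the seat in the same camera.

Run:
```python
from h import *
s=env.read_camera('scene');o=env.get_obs();print(o['tool_pos'])
f=lambda x,y:((x+.5)/3-.5+330,(y+.5)/3-.5+190)
z=o['tool_pos'][2]-.0642
a,b=plane(s,*f(187,315),z),plane(s,*f(275,355),z);print(z,a,b,(a+b)/2-[.016,0,0],np.linalg.norm(a-b),np.degrees(np.arctan2(*(b-a)[1::-1])))
```

```text
[0.5445923  0.22736401 0.09668863]
0.03248862865020373 [0.56088914 0.20788742 0.03248863] [0.55953627 0.25344589 0.03248863] [0.54421271 0.23066666 0.03248863] 0.0455785551823302 91.70091010879271
```

```bash
python3 -m pendant '[0,-0.02,-0.1,0,0,0,20, 0,0,-0.1,0,0,0,20, 0,0,-0.06,0,0,0,20, 0,0,0,0,0,0,20, 0,0,0,0,0,0,20]' 40
python3 -m pendant '[0,0,-0.02,0,0,0,20, 0,0,0,0,0,0,20]' 40
python3 -m pendant '[0,0,-0.02,0,0,0,20, 0,0,0,0,0,0,20]' 40
```

```text
time_s: 9.88
tool_pos: [0.5443, 0.2265, 0.0858]
tool_rot: [-90.0, 0.0, -89.6]
force: [0.3, -0.2, -3.4]
grip_width: 0.0319
time_s: 10.12
tool_pos: [0.5442, 0.2264, 0.085]
tool_rot: [-90.0, -0.0, -89.6]
force: [-1.2, 0.7, -3.4]
grip_width: 0.0318
time_s: 10.38
tool_pos: [0.5444, 0.2265, 0.0843]
tool_rot: [-90.0, 0.0, -89.6]
force: [0.3, 0.4, -2.8]
grip_width: 0.0322
```

```bash
python3 -m pendant '[0,0,-0.015,0,0,0,20, 0,0,0,0,0,0,20]' 40
```

```text
time_s: 10.62
tool_pos: [0.5445, 0.2265, 0.0842]
tool_rot: [-90.0, 0.0, -89.6]
force: [-0.9, -1.4, 2.4]
grip_width: 0.0317
```

Contact is made (the vertical force went from -3.4 to +2.4 N). Opening and rising.

```bash
python3 -m pendant '[0,0,0,0,0,0,36, 0,0,0,0,0,0,44, 0,0,0,0,0,0,55, 0,0,0,0,0,0,60, 0,0,0,0,0,0,60, 0,0,0.3,0,0,0,60, 0,0,0.6,0,0,0,60, 0,0,0.9,0,0,0,60, 0,0,0.9,0,0,0,60, 0,0,0.5,0,0,0,60]'
python3 -m pendant '[0,-0.6,0,0,0,0,60, 0,-0.9,0,0,0,0,60, 0,-0.9,0,0,0,0,60, 0,-0.9,0,0,0,0,60, 0,-0.9,0,0,0,0,60, 0,-0.9,0,0,0,0,60, 0,-0.5,0,0,0,0,60, 0,0,0,0,0,0,60]'
python3 - <<'E'
from h import *
r=env.read_camera('top');cv2.imwrite('pics/top7.png',r['image'][:,:,::-1])
cv2.imwrite('pics/t7z.png',cv2.resize(r['image'][130:290,100:200,::-1],None,fx=3.7,fy=3.7,interpolation=cv2.INTER_CUBIC))
s=env.read_camera('scene');cv2.imwrite('pics/scene7.png',s['image'][:,:,::-1])
cv2.imwrite('pics/s7z.png',cv2.resize(s['image'][210:385,330:480,::-1],None,fx=3.4,fy=3.4,interpolation=cv2.INTER_CUBIC))
E
```

```text
time_s: 11.88
tool_pos: [0.5453, 0.2267, 0.215]
tool_rot: [-89.8, 0.1, -89.6]
force: [0.6, -0.1, 1.1]
grip_width: 0.0601
time_s: 12.88
tool_pos: [0.5432, -0.0013, 0.2108]
tool_rot: [-90.1, -0.0, -89.9]
force: [0.1, 0.1, -0.2]
grip_width: 0.0601
```

View pics/t7z.png

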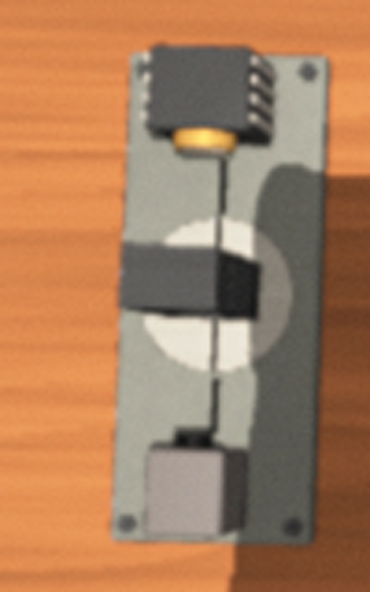

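View pics/s7z.png

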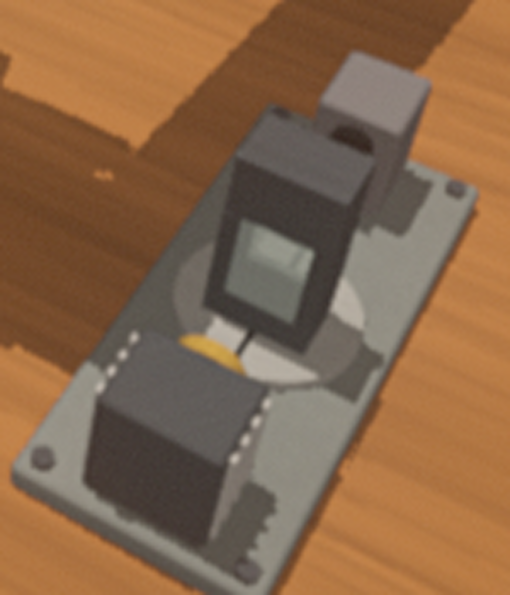

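View pics/scene7.png

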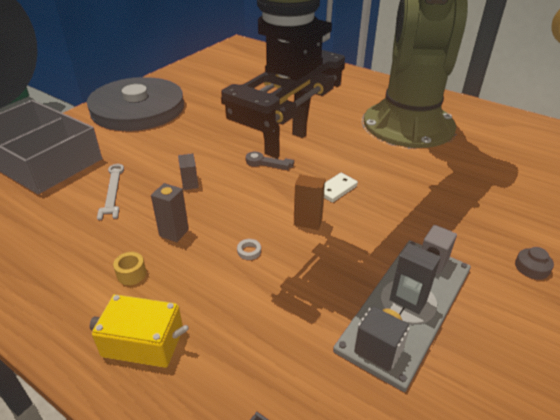

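Cell stands upright on the seat, free of the gripper, window to the lamp; other objects look unmoved. Measuring its centre and yaw against the seat in both views.

Run:
```python
from h import *
r=env.read_camera('top');s=env.read_camera('scene')
a=r['image'];g=cv2.cvtColor(a,cv2.COLOR_RGB2GRAY)
cv2.imwrite('pics/t7zz.png',cv2.resize(a[185:225,125:180,::-1],None,fx=14,fy=14,interpolation=cv2.INTER_CUBIC))
cv2.imwrite('pics/s7zz.png',cv2.resize(s['image'][235:330,380:445,::-1],None,fx=6,fy=6,interpolation=cv2.INTER_CUBIC))
```

```text
(no output)
```

View pics/t7zz.png

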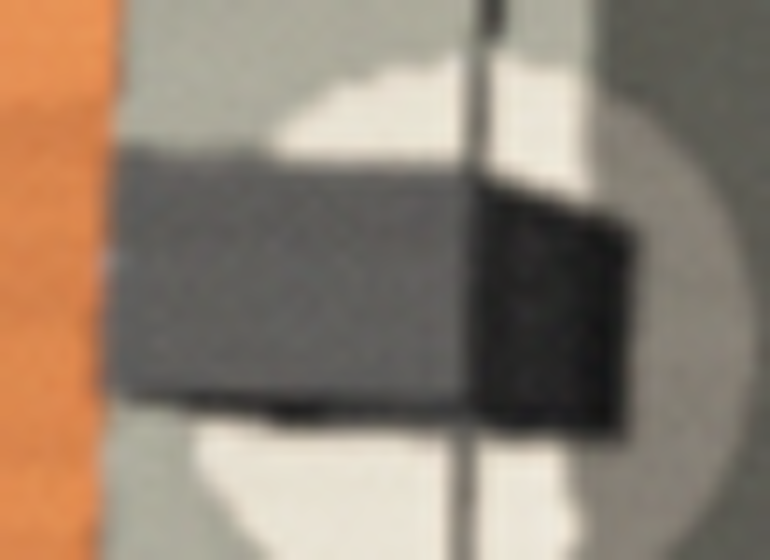

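View pics/s7zz.png

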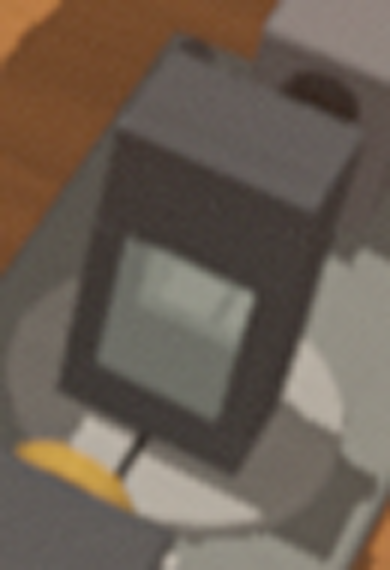

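Run:
```python
from h import *
r=env.read_camera('top');s=env.read_camera('scene')
def rep(cam,C,z,n):
    P=np.array([plane(cam,u,v,z)[:2] for u,v in C]);print(n,P.mean(0),np.linalg.norm(np.roll(P,-1,0)-P,axis=1))
    for e in(P[1]-P[0]+P[2]-P[3],P[3]-P[0]+P[2]-P[1]):print('  ',np.degrees(np.arctan2(e[1],e[0])))
rep(r,(np.array([(117,150),(475,170),(470,402),(108,388)])+.5)/14-.5+[125,185],.115,'top')
rep(s,(np.array([(178,33),(363,118),(320,212),(117,128)])+.5)/6-.5+[380,235],.115,'scene')
f=lambda x,y:((x+.5)/6-.5+380,(y+.5)/6-.5+235)
a,b=plane(s,*f(60,385),.02),plane(s,*f(238,470),.02);print('bottom',(a+b)/2-[.016,0,0],np.linalg.norm(a-b),np.degrees(np.arctan2(*(b-a)[1::-1])))
# bottom right edge in top view of -y side
f=lambda x,y:((x+.5)/14-.5+125,(y+.5)/14-.5+185)
print('top -y foot',plane(r,*f(635,225),.02),plane(r,*f(622,435),.02),'seat right rim',plane(r,*f(755,330),.02))
# others moved?
r0=cv2.imread('pics/top0.png')[:,:,::-1].astype(int);d=np.abs(r['image'].astype(int)-r0).max(-1)
for n,w in(('blank',(slice(150,190),slice(350,390))),('short',(slice(222,258),slice(390,428))),('brown',(slice(240,270),slice(250,288)))):print(n,np.percentile(d[w],[50,95,100]))
```

```text
top [0.54762349 0.22659934] [0.04665513 0.03021039 0.0469906  0.03100513]
   -91.28847481833195
   -179.03227095233441
scene [0.54475024 0.22887019] [0.0466292  0.03455577 0.04808522 0.03835757]
   89.45559991438991
   3.3455143266012177
bottom [0.54319356 0.22894618 0.02      ] 0.047198599021297014 90.5486520002814
top -y foot [0.56339764 0.20449389 0.02      ] [0.53302621 0.20507338 0.02      ] seat right rim [0.54864585 0.18656053 0.02      ]
blank [20. 25. 30.]
short [20. 25. 28.]
brown [ 57.    96.05 107.  ]
```

Top view says the cell is about +2.5 mm in x from the seat centre, scene says 0 to -1.5 mm; yaw is within about 1° in both. I'll break the tie with a wrist look from above, well clear.

```bash
python3 -m pendant '[0,0.3,0.8,0,0,0,60, 0,0.8,0.7,0,0,0,60, 0,0.8,0,0,0,0,60, 0,0.8,0,0,0,0,60, 0,0.8,0,0,0,0,60, 0,0.4,0,0,0,0,60, 0,0,0,0,0,0,60, 0,0,0,0,0,0,60]'
python3 - <<'E'
from h import *
r=env.read_camera('wrist');cv2.imwrite('pics/wrist8.png',r['image'][:,:,::-1])
print(env.get_obs()['tool_pos'],proj(r,(.545,.2285,.02)))
E
```

```text
time_s: 14.18
tool_pos: [0.5446, 0.1567, 0.2716]
tool_rot: [-90.0, -0.1, -89.7]
force: [-0.6, 0.6, 0.4]
grip_width: 0.0602
[0.54459681 0.15659747 0.27169734] (np.float64(276.8311586202168), np.float64(110.45409887647854))
```

View pics/wrist8.png

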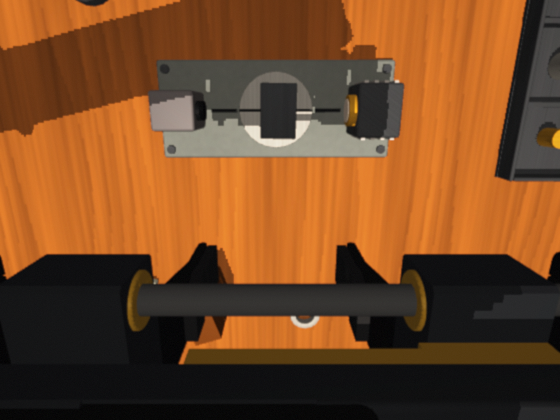

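Seat at about (276,110), cell top spanning (260–297, 83–139) right on it, line level on both sides.

Run:
```python
import cv2
a=cv2.imread('pics/wrist8.png');cv2.imwrite('pics/w8z.png',cv2.resize(a[65:155,230:325],None,fx=6.5,fy=6.5,interpolation=cv2.INTER_CUBIC))
```

```text
(no output)
```

View pics/w8z.png

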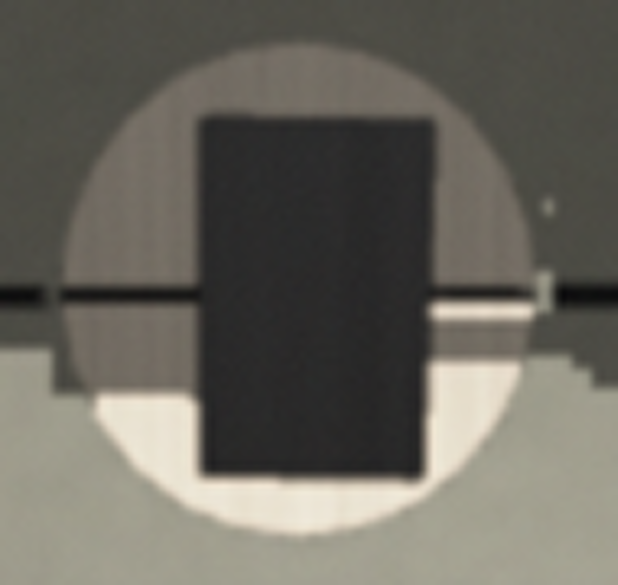

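Run:
```python
from h import *
r=env.read_camera('wrist')
f=lambda x,y:((x+.5)/6.5-.5+230,(y+.5)/6.5-.5+65)
P=np.array([plane(r,*f(*p),.02)[:2] for p in[(62,290),(535,290),(300,43),(300,535),(95,405),(520,365)]])
A=np.c_[2*P,np.ones(len(P))];x=np.linalg.lstsq(A,(P**2).sum(1),rcond=None)[0];print('seat',x[:2],np.sqrt(x[2]+x[0]**2+x[1]**2))
P=np.array([plane(r,*f(*p),.115)[:2] for p in[(200,118),(434,118),(425,479),(202,475)]]);print('cell',P.mean(0),np.linalg.norm(np.roll(P,-1,0)-P,axis=1))
for e in(P[1]-P[0]+P[2]-P[3],P[3]-P[0]+P[2]-P[1]):print(np.degrees(np.arctan2(e[1],e[0])))
a,b=plane(r,*f(62,294),.02),plane(r,*f(535,294),.02);print('line',np.degrees(np.arctan2(*(b-a)[1::-1])))
```

```text
seat [0.54361512 0.22892091] 0.041494345610288835
cell [0.54612903 0.22891619] [0.03112301 0.04726643 0.03095414 0.04672068]
-0.18495605531903953
-90.17825750465614
line 0.31925054099552663
```

Run:
```python
from cell import env
o=env.get_obs();print(o['time_s'],o['force'],o['joint_velocities']);print(env.sign_off())
```

```text
14.275 [0.40999277 0.04923313 0.73733566] [ 0.02185657 -0.02076729 -0.29149018 -0.11480912 -0.20777512 -0.02004078
  0.00652654]
the job is handed in; nothing more can be done
None
```

I gripped the tall windowed cell across its 32 mm top block and set it down upright on the round seat. Its clear windows face the lamp and the sensor. I lowered it until light contact (about 6 N change in vertical force), released it, and handed in at 14.3 s with the gripper clear.

- **Position along the light axis:** the three cameras disagree slightly. The top and wrist views put the cell about 2.5 mm from the seat centre, toward the lamp. The scene view puts it 0 to 1.5 mm toward the sensor. I judged this close enough to the middle and left it.
- **Position across the axis:** within about 1.5 mm in all three views.
- **Turn:** about 0.5° off the black line in the wrist view, about 1° in the other edge fits. One short-edge fit from the scene view read about 3°; I put that down to the corners I picked.
- **Other objects:** the short cell and the blank showed only an even brightness change between the first and last top pictures, so no sign that they moved. The brown look-alike differed more. The arm's shadow fell across it and I never moved it, and it looked to be in the same place.

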